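# Fit a fresh bayonet filter in the dust extractor

### The job

The dust extractor's clogged exhaust filter has been taken out: fit the clean one, with white pleats and a blue grip bar, in the empty collar on the sloping deck. It is a spring bayonet, and the collar may sit turned either way, so feel for the place where the two lugs drop into the slots, push in against the spring, turn clockwise as far as it goes (a little under a quarter turn) and ease off so that it springs up and clicks home, then let go. Leave the clogged filter and everything else on the bench where it is.

Things in the scene. Friction and masses are not known exactly. Their poses are not given: they have to be found in the camera images.
- filter: the clean filter: a canister 140 mm tall, 0.25 to 0.43 kg, standing upright on the bench; origin at the centre of its foot's underside, z up its middle. From the foot: black spigot, 56 mm diameter, 40 mm tall, lowest 10 mm tapering to a flat 44 mm foot; drum of white pleats with blue end plates, 96 mm diameter, z = 40 to 106 mm; then a blue grip bar. A half turn about z makes no difference
- filter_lugs (a point): the point on the filter's axis midway between its two orange lugs, z = 18 mm above the foot. The lugs stick out of the spigot on opposite sides, along the filter's x and -x; each is 10 mm wide, 8 mm tall (14 to 22 mm above the foot) and reaches out to 38 mm from the axis
- filter_grip (a point): centre of the filter's blue grip bar, 123 mm above the foot: 76 mm long along the filter's x (in line with the lugs), 24 mm wide along y, 34 mm tall (106 to 140 mm above the foot)
- seat: the empty bayonet seat on the extractor's sloping green deck, fixed to the extractor. Origin: centre of the top rim of its aluminium collar; z: the collar's axis, pointing out of the deck, leaning 35 degrees from vertical to the extractor's front (which here looks away from the robot); x: up the slope. Collar: bore 60 mm, outer diameter 100 mm, rim 10 mm above the deck
- seat_slots (a point): on the seat's axis 14 mm below the rim: where the foot is while the lugs rest on the rim. Two opposite slots, 15 mm wide, let the lugs in: at +40 and -140 degrees from the seat's x (positive is counter-clockwise seen from outside), give or take 25 degrees, as the collar is clamped as it was last left. This angle is seen or felt, not reported; the collar does not turn by hand
- seat_plate (a point): on the seat's axis 20 mm below the rim: where the foot meets the sprung seal plate once the lugs are in the slots. The spring takes 5.6 N to start and 700 N/m more; the plate stops when the foot is 34.5 mm below the rim. A filter let go in the slots without turning is held out at this height
- seat_ledge (a point): on the seat's axis 32 mm below the rim. With the foot deeper than this the lugs are free below the 10 mm ledge and can turn, clockwise seen from outside only, about 80 degrees to a firm stop. Let go short of the stop, the spring holds the lugs against the ledge: the foot stays at this height, not home, but the bar can be regrasped and the turn resumed after pushing in
- seat_home (a point): on the seat's axis 27 mm below the rim: where the foot rests when home. Just before the stop, 80 degrees from the slots, the ledge has a notch 15 mm wide and 5 mm deep in its underside; when the push is eased off there, the spring lifts the lugs 5 mm into the notch and they cannot turn any more
- extractor: the fixed compact dust extractor that carries the seat: grey dust box, green motor head, 320 mm deep, 340 mm wide, 172 mm high, black carrying handle behind the deck up to 228 mm. Its origin is the centre of its underside, its front is at -x and here looks away from the robot, give or take 17 degrees. The front is 75 mm high; from it the deck rises at 35 degrees. The seat's origin is at x = -94 mm, y = 0, z = 134 mm
- clogged_filter: the clogged filter that was taken out, same shape as the clean one, brown pleats and grey end plates, standing on the bench; its origin is under its foot
- sanding_block: cork sanding block 110 x 62 x 30 mm lying on the bench; origin under its centre
- glue_bottle: cream glue bottle with a red nozzle, 60 mm diameter, 200 mm tall; origin under its foot
- mallet: joiner's mallet lying on the bench, 310 mm long, head 72 x 125 x 65 mm at its +x end; origin on the bench near its middle
- chisel_wide: chisel lying on the bench, 265 mm long, wooden handle to -x; origin on the bench near its middle
- chisel_narrow: a second chisel, the same size; origin on the bench near its middle
- bar_clamp: steel bar clamp with a red handle lying on the bench, 370 mm long; origin on the bench near its middle
Not all that is in view belongs to the job. What is shaped like the glue_bottle but yellow is not meant. What is shaped like the filter but yellow is not meant.

How it is judged:
On the way:
1. the clean filter is pushed into the collar against the spring until its lugs are below the ledge (foot more than 31 mm below the rim, on the collar's axis within 6 mm) (z of filter in the frame of seat below -0.031 m and x of filter in the frame of seat between -0.006 and 0.006 m and y of filter in the frame of seat between -0.006 and 0.006 m), for 0.1 s.
At the end, for the whole second after the job is handed in: the clean filter is home: lugs sprung up in the notches (foot 24.5 to 29.5 mm below the rim), axis within 6 mm and 5 degrees of the collar's, at rest; other loose things within 40 mm of where they were, the clogged filter and the glue bottle upright (z of filter in the frame of seat between -0.0295 and -0.0245 m and x of filter in the frame of seat between -0.006 and 0.006 m and y of filter in the frame of seat between -0.006 and 0.006 m and angle between the z axis of filter and the z axis of seat, either way round below 0.09 rad and linear speed of filter below 0.02 m/s and angular speed of filter below 0.1 rad/s and distance of each of clogged_filter, sanding_block, glue_bottle, mallet, chisel_wide, chisel_narrow, bar_clamp from where it was at the start of the episode below 0.04 m and angle between each of clogged_filter, glue_bottle's own z axis and vertical below 0.3 rad); the robot touches nothing.
It fails at once if the clogged filter or another loose thing on the bench is moved more than 40 mm or the clogged filter or glue bottle is tipped over (distance of clogged_filter from where it was at the start of the episode above 0.04 m or distance of sanding_block from where it was at the start of the episode above 0.04 m or distance of glue_bottle from where it was at the start of the episode above 0.04 m or distance of mallet from where it was at the start of the episode above 0.04 m or distance of chisel_wide from where it was at the start of the episode above 0.04 m or distance of chisel_narrow from where it was at the start of the episode above 0.04 m or distance of bar_clamp from where it was at the start of the episode above 0.04 m or angle between clogged_filter's own z axis and vertical above 0.5 rad or angle between glue_bottle's own z axis and vertical above 0.5 rad).
It also fails if it takes over 54 s, if anything falls off the work surface, if the arm or the gripper's body presses on something with over 40 N, if the wrist force passes 120 N, or if a joint passes its speed limit or range.

### The arm

A 7-joint arm with a two-finger parallel gripper is mounted at the origin on the work surface. World frame = base frame: x ahead of the robot, y to its left, z up, the work surface at z = 0. Lengths are in m, angles in rad, forces in N, time in s.
With the tool pointing down it reaches from about 0.35 to 0.9 m from the base axis. Payload 7.2 kg.
Tool frame: the origin (TCP) lies midway between the tips of the shut fingers; the grasp point (between the pads) lies 19 mm behind it; z points along the fingers, y is the line along which they close (so a half turn about z gives the same grasp; the last joint's range is limited). The gripper opens to 85 mm and grips with 20 to 120 N. Pads are 22 mm wide; open, the fingers measure 114 mm over their backs; the gripper's body (76 mm by 85 mm) begins 54 mm behind the grasp point. The pads swing forward as they close: fully open they stand 13 mm farther back than shut.
Start: joints at [-1.325, 0.411, -0.013, 1.596, 0.006, 1.134, -0.082], TCP at [0.193, 0.594, 0.231] pointing down, gripper open.
Joint ranges: [-2.95, 2.95], [-0.29, 1.99], [-1.47, 1.44], [0.14, 2.54], [-1.03, 4.17], [0.13, 1.85], [-2.86, 2.86]. Speed limits (rad/s): [2.39, 2.39, 3.01, 3.01, 3.14, 3.14, 3.14].

### API

Orientations are given as a unit quaternion [w, x, y, z].
In Python, from station import arm gives the robot as it stands. Calls block until the motion is done:
- arm.movep(position, orientation): joint-space move of the TCP to a pose.
- arm.servo_line(position, vel=0.15, frame=None): straight line of the TCP; frame=None keeps the orientation; vel is the mean speed in m/s.
- arm.goto_joints(angles): joint-space move.
- arm.ungrasp() and arm.clamp(effort=None): open the fingers fully, or close them until they stop; effort is the grip in N (None keeps the last).
- arm.dwell(seconds).
- arm.solve_ik(position, orientation): joint angles nearest the present ones, or None.
- arm.get_state(): the state.
- arm.grab_frame(name): name is "side" or "top"; returns a dict with "img" (384x512x3 uint8, red, green, blue), "intrinsics" (3x3 intrinsics, pixels), "camera_from_world" (4x4, takes a point from world to camera coordinates). Camera axes: x right, y down, z forward; pixel columns grow to the right and rows downward; lengths in m; the calibration is good to about 2 mm. A picture is of the moment at which its call begins. There is no depth.
A pose or a line that the arm cannot do raises arm.MotionError and nothing moves.
- arm.sign_off(): hands the job in; it is judged then, once.
The state is a dict: "time": time; "joint_pos": joint angles; "dq": joint speeds; "tau": joint torques, N m; "eef_pos": TCP position; "orientation": TCP orientation; "wrist_force": force on the tool from outside, world axes, zero at the start; "wrist_torque": the same for the moment, N m; "opening": opening from 0.0 (shut) to 1.0 (fully open); "grasp_force": force on a finger pad.
Only numpy, scipy, OpenCV 4.12 (cv2) and the standard library are available. Lean on these libraries where they do the work, as an engineer would, in place of code of your own. Each camera call takes 0.05 s, during which the arm holds its last target. There are 200 camera calls.

## Working session

There is one attempt and no reset: what is moved stays moved. The work goes in short steps, each a Python script; the robot and the scene stay as the last script left them, time stands still between calls to the robot, and variables do not carry over. Pictures are saved under pics/ and viewed, at most 10 in all, crops included, and the job is handed in when it is done.

```bash
ls; mkdir -p pics; python3 - <<'E'
from station import arm
import cv2,numpy as np
for n in("side","top"):
    f=arm.grab_frame(n); cv2.imwrite(f"pics/{n}0.png",f["img"][:,:,::-1]); np.savez(f"pics/{n}0.npz",**f)
    C=np.linalg.inv(f["camera_from_world"]);print(n,C[:3,3].round(3),C[:3,2].round(3))
s=arm.get_state();print(s["time"],s["wrist_force"],s["orientation"])
E
```

```text
pics
side [ 0.314 -0.952  1.125] [ 0.201  0.668 -0.717]
top [2.720e-01 1.000e-03 1.824e+00] [ 0.177  0.004 -0.984]
0.1 [-0.22586301 -0.37577449  0.03252408] [-6.07263813e-05  1.56224716e-01  9.87721260e-01 -7.39825763e-04]
```

View pics/side0.png

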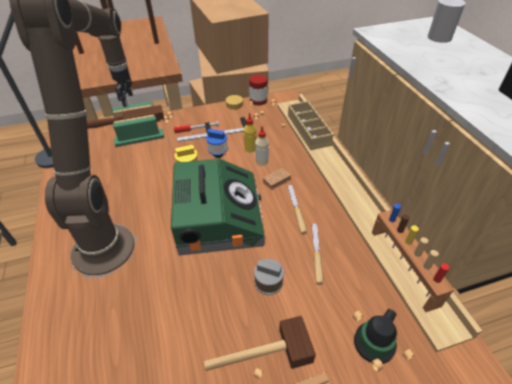

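View pics/top0.png

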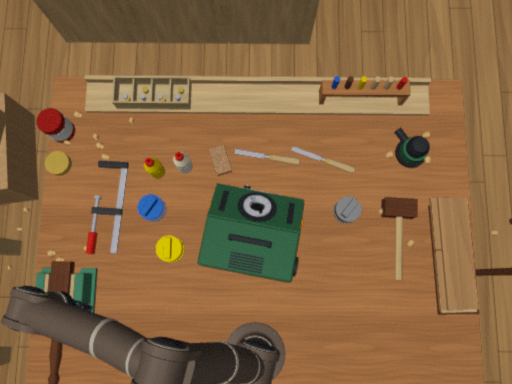

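The blue-topped canister at top (151,207) / side (216,143) has white pleats, so it fits the description. The yellow one at (169,249) is the decoy and the grey one at (348,209) is the clogged filter. I'll confirm with an enlarged crop that also shows the collar.

```bash
python3 - <<'E'
import cv2,numpy as np
t=cv2.imread("pics/top0.png");s=cv2.imread("pics/side0.png")
def c(i,x,y,r=25,k=8): return cv2.resize(i[y-r:y+r,x-r:x+r],(400,300) if 0 else (390,390),interpolation=cv2.INTER_CUBIC)
a=np.hstack([c(t,151,207,22),c(t,257,206,25)]);b=np.hstack([c(s,216,145,22),c(s,240,194,25)])
cv2.imwrite("pics/crop.png",cv2.resize(np.vstack([a,b]),(600,600)))
E
```

```text
(no output)
```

View pics/crop.png

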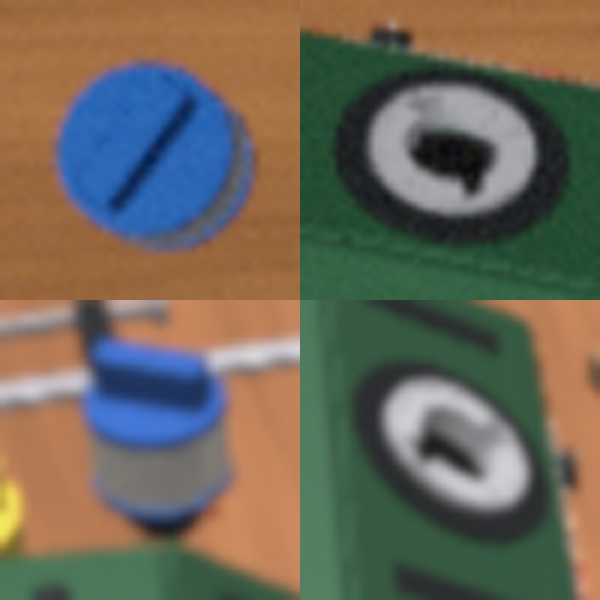

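The crop shows the blue end plate, white pleats and the bar running lower-left to upper-right in the top view, so this is the clean filter. The collar's slots show at top about (271,222) and (263,198). Now measuring.

```bash
cat > h.py <<'E'
import cv2,numpy as np
def ray(f,uv):
    C=np.linalg.inv(f["camera_from_world"]);uv=np.atleast_2d(np.asarray(uv,float))
    d=np.c_[uv,np.ones(len(uv))]@np.linalg.inv(f["intrinsics"]).T@C[:3,:3].T
    return C[:3,3],d/np.linalg.norm(d,axis=1)[:,None]
def plane(f,uv,p,n=(0,0,1)):
    o,d=ray(f,uv);n=np.asarray(n);return o+d*(((np.asarray(p)-o)@n)/(d@n))[:,None]
def tri(fa,a,fb,b):
    A=np.zeros((3,3));v=np.zeros(3);R=[ray(fa,a),ray(fb,b)]
    for o,d in R: M=np.eye(3)-np.outer(d[0],d[0]);A+=M;v+=M@o
    p=np.linalg.solve(A,v);return p,[np.linalg.norm((np.eye(3)-np.outer(d[0],d[0]))@(p-o)) for o,d in R]
def proj(f,P):
    q=np.atleast_2d(P)@f["camera_from_world"][:3,:3].T+f["camera_from_world"][:3,3];q=q@f["intrinsics"].T;return q[:,:2]/q[:,2:]
def mask(f,lo,hi,box):
    h=cv2.cvtColor(f["img"],cv2.COLOR_RGB2HSV);m=cv2.inRange(h,lo,hi);z=np.zeros_like(m);x0,y0,x1,y1=box;z[y0:y1,x0:x1]=m[y0:y1,x0:x1];return z
def big(m): return max(cv2.findContours(m,cv2.RETR_EXTERNAL,cv2.CHAIN_APPROX_NONE)[0],key=cv2.contourArea)
def seatR(yaw):  # yaw: world angle of seat x's horizontal part
    a=np.radians(35);u=np.array([np.cos(yaw),np.sin(yaw),0]);k=np.array([0,0,1.])
    x=u*np.cos(a)+k*np.sin(a);z=-u*np.sin(a)+k*np.cos(a);return np.c_[x,np.cross(z,x),z]
E
cat > m.py <<'E'
from h import *
T=dict(np.load("pics/top0.npz"));S=dict(np.load("pics/side0.npz"))
print("f",T["intrinsics"][0,0])
# collar rim ellipse in both views
lo,hi=(0,0,110),(179,60,255)
es=[cv2.fitEllipse(cv2.convexHull(big(mask(f,lo,hi,b)))) for f,b in((T,(232,180,282,232)),(S,(215,169,265,219)))]
print(es);P,r=tri(T,es[0][0],S,es[1][0]);print("seat",P,r)
# yaw from front edge of green
g=mask(T,(50,80,30),(90,255,255),(190,170,320,290));xs=np.arange(226,298)
pts=np.array([(x,np.flatnonzero(g[:,x])[0]) for x in xs],float)
W=plane(T,pts,(0,0,.075));k=np.ones(len(W),bool)
for _ in range(4):
    c=np.polyfit(W[k,1],W[k,0],1);e=W[:,0]-np.polyval(c,W[:,1]);k=abs(e)<.003
yaw=np.arctan2(-1,-(-c[0]))  # along (c,1): normal pointing to -x
n=np.array([-1,c[0]]);n/=np.linalg.norm(n);yaw=np.arctan2(n[1],n[0]);print("yaw deg",np.degrees(yaw),k.sum())
u=np.array([*n,0]);print("front edge to seat along u",((P-W[k].mean(0))@u),"expect .066")
R=seatR(yaw)
th=np.radians(np.arange(0,360,5))
for nm,f in(("top",T),("side",S)):
    G=cv2.cvtColor(f["img"],cv2.COLOR_RGB2GRAY)
    q=proj(f,P+33.5e-3*(np.c_[np.cos(th),np.sin(th),0*th]@R.T)).astype(np.float32)
    v=cv2.remap(G,q[:,0],q[:,1],cv2.INTER_LINEAR).ravel()
    print(nm,[(int(np.degrees(t)),int(x)) for t,x in zip(th,v) if x<np.median(v)-12],np.median(v))
# filter
m=mask(T,(95,120,30),(130,255,255),(125,180,180,235));cc=big(m);print("blue rect",cv2.boundingRect(cc),cv2.minEnclosingCircle(cc))
W=plane(T,cc[:,0],(0,0,.106));print("disc at .106",cv2.minEnclosingCircle(W[:,:2].astype(np.float32)))
h=cv2.cvtColor(T["img"],cv2.COLOR_RGB2HSV);d=cv2.erode(cv2.drawContours(np.zeros_like(m),[cc],0,255,-1),np.ones((5,5)))
d&=cv2.inRange(h[:,:,2],0,int(np.median(h[:,:,2][m>0])*.75));v,u_=np.nonzero(d)
W=plane(T,np.c_[u_,v],(0,0,.123));vx,vy,x0,y0=cv2.fitLine(W[:,:2].astype(np.float32),cv2.DIST_L2,0,.01,.01).ravel();t=(W[:,:2]-[x0,y0])@[vx,vy]
print("bar",len(W),np.degrees(np.arctan2(vy,vx)),x0,y0,np.ptp(t))
ms=mask(S,(95,120,30),(130,255,255),(195,120,240,165));print("side blue",cv2.boundingRect(big(ms)))
E
python3 m.py
```

```text
f 466.3654026780256
[((256.8169250488281, 205.33560180664062), (21.107463836669922, 27.46835708618164), 97.63604736328125), ((240.59701538085938, 192.57518005371094), (16.977205276489258, 27.47115707397461), 128.33917236328125)]
seat [ 0.53861894 -0.00203621  0.13141267] [np.float64(0.0003912663014275376), np.float64(0.00039126630142753276)]
yaw deg 169.7746419230573 70
front edge to seat along u 0.0603959804200188 expect .066
top [(20, 111), (25, 67), (29, 42), (35, 55), (40, 87), (45, 120), (200, 148), (205, 144), (210, 139), (215, 134), (220, 132), (225, 140)] 164.0
side [(10, 174), (14, 155), (20, 134), (25, 117), (29, 98), (35, 84), (40, 89), (45, 109), (50, 140), (55, 168), (200, 173), (205, 159), (210, 146), (215, 139), (220, 137), (225, 143), (230, 152), (235, 164), (239, 167), (245, 169), (250, 166), (255, 165), (260, 164), (265, 165), (270, 166), (275, 167), (280, 170), (285, 172)] 189.0
blue rect (138, 195, 25, 25) ((150.0, 206.5), 12.816105842590332)
disc at .106 ((0.5336560606956482, 0.3958612382411957), 0.04733657091856003)
bar 43 -34.09091 0.52801466 0.38874495 0.06996965977112513
side blue (207, 129, 19, 16)
```

Checks hold: seat z is 131 mm (134 expected), disc radius is 47 mm (48 expected), and the bar's near face sits 12 mm off the axis as it should. The slots are at about 35° in both views. Next I check IK along the whole sequence.

```bash
cat >> h.py <<'E'
from scipy.spatial.transform import Rotation as Ro
P0=np.array([.5386,-.002,.1325]);YAW=np.radians(169.8);RS=seatR(YAW)
H=.110 # TCP height above foot
def quat(R): q=Ro.from_matrix(R).as_quat();return np.array([q[3],*q[:3]])
def toolR(fR,s=1): # tool from filter rotation
    return np.c_[-s*fR[:,0],s*fR[:,1],-fR[:,2]]
def fseat(deg): return RS@Ro.from_euler('z',deg,degrees=True).as_matrix()
def pose(depth,deg,s=1,off=(0,0)): # foot at -depth along the axis, lugs at deg
    return P0+RS@np.array([off[0],off[1],H-depth]),quat(toolR(fseat(deg),s))
def fstand(a): return Ro.from_euler('z',a,degrees=True).as_matrix()
E
python3 - <<'E'
from h import *;from station import arm
F=np.array([.5337,.3959,0])
for s in(1,-1):
    q=quat(toolR(fstand(-34.1),s))
    for z in(.25,.11,.4): print("grasp",s,z,np.round(arm.solve_ik(F+[0,0,z],q),2) if arm.solve_ik(F+[0,0,z],q) is not None else None)
for deg in (35,-5,-45,215,175,135):
    for dep in(-.08,.033):
        p,q=pose(dep,deg);j=arm.solve_ik(p,q);print(deg,dep,p.round(3),None if j is None else np.round(j,2))
E
```

```text
grasp 1 0.25 [-0.82  0.47  0.17  1.48 -0.08  1.21  0.33]
grasp 1 0.11 [-0.81  0.59  0.14  1.62 -0.1   0.94  0.34]
grasp 1 0.4 [-0.83  0.41  0.19  1.23 -0.07  1.52  0.32]
grasp -1 0.25 [-1.41  0.77  1.25  1.52 -0.73  1.39 -2.28]
grasp -1 0.11 [-1.41  0.97  1.24  1.66 -0.96  1.25 -2.12]
grasp -1 0.4 [-1.37  0.64  1.25  1.27 -0.61  1.63 -2.4 ]
35 -0.08 [ 0.646 -0.021  0.288] None
35 0.033 [ 0.582 -0.01   0.196] [-0.41  0.88  0.79  1.28 -0.49  1.83 -0.75]
-5 -0.08 [ 0.646 -0.021  0.288] None
-5 0.033 [ 0.582 -0.01   0.196] [-0.41  0.89  0.81  1.28 -0.5   1.83 -1.43]
-45 -0.08 [ 0.646 -0.021  0.288] None
-45 0.033 [ 0.582 -0.01   0.196] [-0.42  0.89  0.82  1.28 -0.51  1.83 -2.12]
215 -0.08 [ 0.646 -0.021  0.288] None
215 0.033 [ 0.582 -0.01   0.196] [-0.19  0.78  0.34  1.26 -0.27  1.76  2.17]
175 -0.08 [ 0.646 -0.021  0.288] None
175 0.033 [ 0.582 -0.01   0.196] [-0.2   0.78  0.37  1.26 -0.28  1.76  1.49]
135 -0.08 [ 0.646 -0.021  0.288] None
135 0.033 [ 0.582 -0.01   0.196] [-0.29  0.81  0.54  1.27 -0.36  1.78  0.87]
```

```bash
python3 - <<'E'
from h import *;from station import arm
for deg in (35,-45,215,135):
    for dep in(-.06,-.04,-.03,-.02,-.01,0,.01):
        p,q=pose(dep,deg);j=arm.solve_ik(p,q)
        if j is not None: print(deg,dep,np.round(j,2));break
# tilted less (tool tilt in degrees off full) at higher place
for tilt in (5,10,15,20):
  for dep in(-.12,-.1,-.08,-.06,-.04,-.02):
    p,_=pose(dep,215);fR=Ro.from_rotvec(np.radians(-tilt)*RS[:,1]).as_matrix()@fseat(215)
    j=arm.solve_ik(p,quat(toolR(fR)))
    if j is not None: print("tilt",tilt,fR[:,2].round(2),dep,np.round(j,2));break
E
```

```text
35 -0.01 [ 0.01  0.78 -0.01  1.12 -0.1   1.85 -1.14]
-45 -0.01 [ 0.01  0.78 -0.01  1.12 -0.1   1.85 -2.54]
215 -0.01 [ 0.11  0.79 -0.22  1.1   0.    1.85  1.91]
135 -0.01 [ 0.01  0.78 -0.01  1.12 -0.1   1.85  0.61]
```

```bash
python3 - <<'E'
from h import *;from station import arm
F=np.array([.5337,.3959,0]);q=quat(toolR(fstand(-34.1)))
arm.movep(F+[0,0,.24],q);arm.servo_line(F+[0,0,.11],.12)
s=arm.get_state();print(s["eef_pos"],s["wrist_force"])
arm.clamp(100);s=arm.get_state();print(s["eef_pos"],s["wrist_force"],s["wrist_torque"],s["opening"],s["grasp_force"],s["time"])
arm.servo_line(F+[0,0,.36],.15);s=arm.get_state();print(s["eef_pos"],s["wrist_force"],s["opening"],s["time"])
for n in("side","top"):
    f=arm.grab_frame(n);np.savez(f"pics/{n}1.npz",**f);cv2.imwrite(f"pics/{n}1.png",f["img"][:,:,::-1])
for tilt in (0,5,10,15,20,25):
  o=[]
  for dep in(-.16,-.12,-.1,-.08,-.06,-.04,-.02,-.01):
    p,_=pose(dep,215);fR=Ro.from_rotvec(np.radians(tilt)*RS[:,1]).as_matrix()@fseat(215)
    p=P0+RS[:,2]*-dep+fR[:,2]*H
    j=arm.solve_ik(p,quat(toolR(fR)));o.append(None if j is None else (dep,*np.round(j,2)))
  print(tilt,next((x for x in o if x),None))
E
```

```text
[0.53418811 0.39625953 0.11089911] [ 0.0914374   0.63940967 -0.00543878]
[0.53405888 0.39630623 0.11046641] [0.72736465 1.62342646 2.26987479] [ 0.1889083  -0.12583836  0.07914904] 0.26409438811851393 98.85479807853699 3.3917
[0.53342293 0.39575169 0.35897627] [ 0.83927369 -0.38424684 -3.32063874] 0.26161677383168175 5.2083
0 (-0.01, np.float64(-0.06), np.float64(0.78), np.float64(0.12), np.float64(1.12), np.float64(-0.16), np.float64(1.85), np.float64(2.06))
5 (-0.04, np.float64(-0.07), np.float64(0.72), np.float64(0.13), np.float64(1.13), np.float64(-0.15), np.float64(1.82), np.float64(2.06))
10 (-0.08, np.float64(-0.08), np.float64(0.67), np.float64(0.14), np.float64(1.1), np.float64(-0.14), np.float64(1.81), np.float64(2.05))
15 (-0.12, np.float64(-0.09), np.float64(0.62), np.float64(0.15), np.float64(1.07), np.float64(-0.14), np.float64(1.79), np.float64(2.05))
20 (-0.16, np.float64(-0.1), np.float64(0.58), np.float64(0.17), np.float64(1.04), np.float64(-0.13), np.float64(1.78), np.float64(2.05))
25 (-0.16, np.float64(-0.12), np.float64(0.5), np.float64(0.17), np.float64(1.16), np.float64(-0.11), np.float64(1.66), np.float64(2.04))
```

```bash
python3 - <<'E'
from h import *;from station import arm
T=dict(np.load("pics/top1.npz"));S=dict(np.load("pics/side1.npz"))
c=proj(T,[.5334,.3958,.355])[0].astype(int);print(c)
m=mask(T,(95,120,30),(130,255,255),(c[0]-35,c[1]-35,c[0]+35,c[1]+35))
v,u=np.nonzero(m);W=plane(T,np.c_[u,v],(0,0,.355));cc=cv2.minEnclosingCircle(W[:,:2].astype(np.float32));print(len(v),cc)
d=np.array(cc[0])-[.5334,.3958];fR=fstand(-34.1);print("offset fx,fy mm",(d@fR[:2,:2])*1e3)
fR=lambda t:Ro.from_rotvec(np.radians(t)*RS[:,1]).as_matrix()@fseat(215)
def go(t,dep): R=fR(t);return P0+RS[:,2]*-dep+R[:,2]*H,quat(toolR(R))
p,q=go(20,-.16);arm.movep(p,q)
p,q=go(6,-.04);arm.servo_line(p,.12,frame=q)
p,q=go(0,-.008);arm.servo_line(p,.08,frame=q);arm.dwell(.3)
s=arm.get_state();print(s["eef_pos"]-p,s["wrist_force"],RS.T@s["wrist_force"],s["time"],np.round(s["joint_pos"],2))
f2=[]
for n,ctr in(("side",(245,180)),("top",(257,200))):
    f=arm.grab_frame(n);np.savez(f"pics/{n}2.npz",**f);I=f["img"][:,:,::-1].copy()
    x,y=ctr;f2.append(cv2.resize(I[y-40:y+40,x-40:x+40],(400,400),interpolation=cv2.INTER_CUBIC))
cv2.imwrite("pics/c2.png",np.hstack(f2))
E
```

```text
[132 194]
228 ((0.5348593592643738, 0.3761778473854065), 0.05034308508038521)
offset fx,fy mm [ 12.20938143 -15.43015255]
[2.16133020e-04 4.10849783e-05 7.79955616e-04] [-0.26584428 -0.2597982  -3.29408473] [-1.71277033  0.30276921 -2.82204024] 8.9167 [-0.06  0.78  0.12  1.13 -0.16  1.84  2.06]
```

View pics/c2.png

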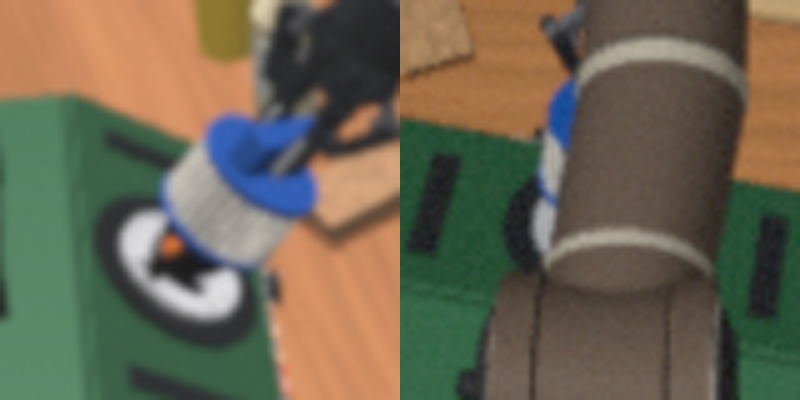

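The side view shows the filter tilted over the bore with an orange lug at crop (172,243), which lines up with the slot. The top view is blocked by the arm. I'll compare the drum outline with its expected projection to get the in-hand offset.

```bash
python3 - <<'E'
from h import *
S=dict(np.load("pics/side2.npz"))
m=mask(S,(95,120,30),(130,255,255),(225,155,275,200));cc=big(m)
h=cv2.cvtColor(S["img"],cv2.COLOR_RGB2HSV)
t=np.linspace(0,2*np.pi,90);o=P0+RS[:,2]*.008
R=fseat(215);ring=lambda z,r=.048:proj(S,o+np.c_[r*np.cos(t),r*np.sin(t),0*t+z]@R.T)
A=ring(.106);B=ring(.04);al=np.vstack([A,B])
print("expected upper ring",A.min(0),A.max(0),"all",al.min(0),al.max(0))
print("blue all",cc[:,0].min(0),cc[:,0].max(0)+1)
print("px per mm fx,fy,fz",[(proj(S,o+R@(np.array([0,0,.1])+.01*e))-proj(S,o+R@np.array([0,0,.1])))[0]/10 for e in np.eye(3)])
z=mask(S,(3,150,120),(16,255,255),(225,180,250,205));c=cv2.moments(z,True);print("orange",c["m00"],c["m10"]/c["m00"],c["m01"]/c["m00"],"exp lug -x,+x tip",proj(S,o+R@[-.034,0,.018]),proj(S,o+R@[.034,0,.018]))
I=cv2.resize(S["img"][140:220,205:285,::-1],(600,600),interpolation=cv2.INTER_CUBIC)
for L,c in((A,(0,255,255)),(B,(0,255,255)),(ring(.01,.028),(0,0,255)),(proj(S,P0+np.c_[.05*np.cos(t),.05*np.sin(t),0*t]@RS.T),(255,0,255)),(proj(S,P0+np.c_[.03*np.cos(t),.03*np.sin(t),0*t]@RS.T),(255,0,255))):
    cv2.polylines(I,[((L-[205,140]+.5)*7.5).astype(int)],True,c,1)
cv2.imwrite("pics/ov.png",I)
E
```

```text
expected upper ring [246.27788773 162.54139721] [268.35681604 182.66478559] all [236.41742431 162.54139721] [268.35681604 194.3399935 ]
blue all [247 163] [268 183]
px per mm fx,fy,fz [array([ 0.16469925, -0.02831283]), array([-0.15857497, -0.20699242]), array([ 0.15579131, -0.18285353])]
orange 10.0 239.0 188.8 exp lug -x,+x tip [[238.41396348 189.24983024]] [[249.79932799 186.81271191]]
```

View pics/ov.png

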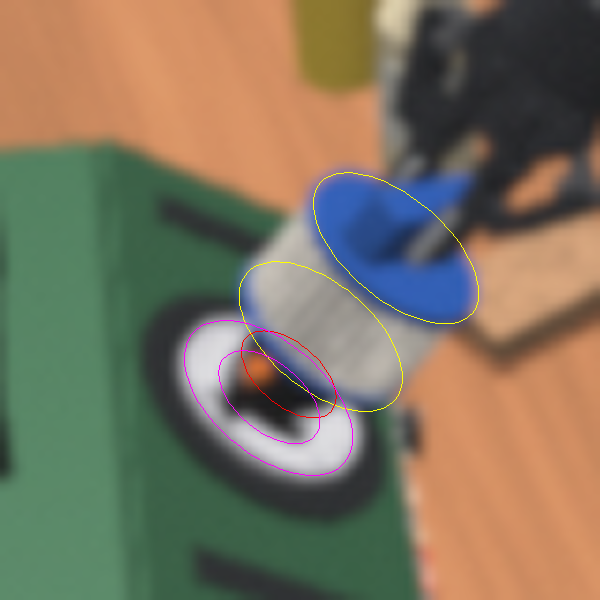

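The overlay fits within a pixel. Now feeling in, with small steps and the wrist force watched in seat axes.

```bash
cat >> h.py <<'E'
def step(arm,depth,deg,off=(0,0),vel=.03,base=np.zeros(3)):
    p,q=pose(depth,deg,1,off);arm.servo_line(p,vel,frame=q);arm.dwell(.15);s=arm.get_state()
    F=RS.T@np.array(s["wrist_force"])-base;a=RS.T@(np.array(s["eef_pos"])-P0)
    print(f"d{depth*1e3:.0f} deg{deg:.0f} F{F.round(1)} M{(RS.T@np.array(s['wrist_torque'])).round(2)} xy{(a[:2]*1e3).round(1)} foot{(a[2]-H)*1e3:.1f} t{s['time']:.1f} op{s['opening']:.3f}");return F,a
E
python3 - <<'E'
from h import *;from station import arm
b=np.array([-1.71,.30,-2.82]);np.save("b.npy",b)
for d in(0,.005,.009,.012,.014,.016,.018):
    F,a=step(arm,d,215,base=b)
    if np.linalg.norm(F)>12: break
E
```

```text
d0 deg215 F[-0.1 -0.3 -0.9] M[-0.01  1.12 -0.05] xy[-0.1  0. ] foot0.1 t9.6 op0.271
d5 deg215 F[-0.2 -0.7 -0.5] M[ 0.01  1.08 -0.01] xy[ 0. -0.] foot-4.9 t10.1 op0.268
d9 deg215 F[-1.5  3.2 -0.4] M[0.98 1.46 0.02] xy[-0.2  0.5] foot-9.2 t10.5 op0.260
d12 deg215 F[-1.4  5.1 -0.2] M[ 1.57  1.48 -0.06] xy[-0.1  0.4] foot-12.1 t10.9 op0.266
d14 deg215 F[-1.3  5.3  0.8] M[ 1.61  1.41 -0.03] xy[-0.   0.5] foot-13.8 t11.3 op0.265
d16 deg215 F[-1.2  5.7  1. ] M[ 1.61  1.35 -0.04] xy[-0.   0.5] foot-15.7 t11.7 op0.268
d18 deg215 F[-1.1  4.5  1.5] M[1.62 1.36 0.02] xy[-0.   0.5] foot-17.7 t12.1 op0.262
```

Passed 14 mm with almost no axial force, so the lugs are in the slots. I'll relieve the side force by shifting y by 1.5 mm and push on against the spring.

```bash
python3 - <<'E'
from h import *;from station import arm
b=np.load("b.npy");o=(-.0003,.0017)
for d in(.018,.021,.024,.027,.030,.032,.0335,.035):
    F,a=step(arm,d,215,o,base=b)
    if abs(F[2])>32 or np.linalg.norm(F[:2])>15: break
E
```

```text
d18 deg215 F[0.3 0.4 4.2] M[ 0.25  0.89 -0.03] xy[-0.1  1.1] foot-17.7 t12.5 op0.264
d21 deg215 F[ 1.4 -0.9  6.7] M[-0.25  0.71 -0.  ] xy[-0.2  1.2] foot-20.8 t12.9 op0.267
d24 deg215 F[ 1.8 -2.1  9.7] M[-0.57  0.56 -0.03] xy[-0.2  1.3] foot-23.8 t13.3 op0.265
d27 deg215 F[ 1.9 -2.4 10.7] M[-0.52  0.41 -0.05] xy[-0.2  1.3] foot-26.5 t13.7 op0.266
d30 deg215 F[ 2.3 -2.2 12. ] M[-0.54  0.36 -0.05] xy[-0.2  1.2] foot-29.1 t14.1 op0.263
d32 deg215 F[ 2.  -2.7 13.3] M[-0.56  0.33 -0.01] xy[-0.2  1.3] foot-30.8 t14.5 op0.268
d34 deg215 F[ 2.6 -2.  14. ] M[-0.55  0.3  -0.03] xy[-0.2  1.3] foot-32.1 t14.9 op0.263
d35 deg215 F[ 3.3 -1.8 20.9] M[-0.6  -0.01  0.01] xy[-0.1  1.2] foot-32.3 t15.3 op0.262
```

The spring rate matches and the plate bottomed at an indicated 32.3 mm, about 2 mm of calibration offset from 34.5. Turning clockwise now.

```bash
python3 - <<'E'
from h import *;from station import arm
b=np.load("b.npy");o=(-.0003,.0014)
for g in(205,193,181,169,157,147,141,137,134,131,128,125):
    F,a=step(arm,.0348,g,o,base=b,vel=.02)
    s=arm.get_state();M=RS.T@np.array(s["wrist_torque"])
    w=s["orientation"];R=RS.T@Ro.from_quat([*w[1:],w[0]]).as_matrix();print("   actual deg",np.degrees(np.arctan2(-R[1,0],-R[0,0]))%360)
    if abs(M[2])>1.0 or np.linalg.norm(F[:2])>18: break
E
```

```text
d35 deg205 F[ 0.  -1.  19.3] M[-0.13  0.76 -0.13] xy[-0.9  1.6] foot-32.3 t15.8 op0.264
   actual deg 204.9833296172724
d35 deg193 F[-0.1 -0.3 18.9] M[ 0.15  1.02 -0.11] xy[-1.1  2.1] foot-32.3 t16.3 op0.265
   actual deg 192.9527466763065
d35 deg181 F[ 0.2  1.2 18.5] M[ 0.33  0.96 -0.12] xy[-1.2  2.4] foot-32.3 t16.8 op0.262
   actual deg 180.93411966924322
d35 deg169 F[-0.6  0.7 19.8] M[0.47 0.94 0.01] xy[-1.1  2.6] foot-32.3 t17.3 op0.264
   actual deg 168.92446150287387
d35 deg157 F[ 0.4  0.9 19.3] M[ 0.35  0.88 -0.06] xy[-1.   2.5] foot-32.3 t17.8 op0.268
   actual deg 156.93351623954817
d35 deg147 F[ 0.7  1.  18.7] M[ 0.41  0.84 -0.12] xy[-1.   2.6] foot-32.3 t18.3 op0.267
   actual deg 146.9305146305503
d35 deg141 F[-0.2  0.7 20.6] M[ 0.37  0.87 -0.14] xy[-1.   2.5] foot-32.3 t18.7 op0.263
   actual deg 140.93879087836723
d35 deg137 F[-0.1  0.8 19.1] M[ 0.21  0.81 -0.09] xy[-1.   2.4] foot-32.3 t19.1 op0.267
   actual deg 136.94872821203012
d35 deg134 F[ 0.2  1.  19.8] M[ 0.25  0.87 -0.06] xy[-1.   2.3] foot-32.3 t19.5 op0.263
   actual deg 133.95643171930928
d35 deg131 F[-1.3  0.2 20.3] M[ 0.24  0.88 -0.04] xy[-1.   2.3] foot-32.3 t19.9 op0.263
   actual deg 130.95354952025153
d35 deg128 F[-0.1  1.  19.7] M[0.35 0.77 0.27] xy[-0.9  2.3] foot-32.3 t20.3 op0.265
   actual deg 127.98642006205564
d35 deg125 F[-0.2  3.6 20.7] M[0.87 0.69 2.45] xy[-0.9  2.2] foot-32.3 t20.7 op0.264
   actual deg 125.1863823561922
```

The firm stop is at about 127°. Back off to 129° and ease up into the notch, expecting free rise to an indicated 25 mm or so.

```bash
python3 - <<'E'
from h import *;from station import arm
b=np.load("b.npy");o=(-.0006,.0017)
step(arm,.0348,129,o,base=b,vel=.02)
for d in(.032,.030,.028,.0265,.025,.024):
    F,a=step(arm,d,129,o,base=b,vel=.02)
    if F[2]<-3: break
if a[2]-H>-.027: step(arm,d,133,o,base=b);step(arm,d,129,o,base=b)
E
```

```text
d35 deg129 F[ 0.3 -1.1 20.5] M[0.07 0.62 0.07] xy[-1.1  2.3] foot-32.3 t21.1 op0.264
d32 deg129 F[-0.4 -0.2 14.5] M[0.09 0.97 0.06] xy[-1.1  2.3] foot-30.6 t21.5 op0.263
d30 deg129 F[ 0.3 -0.7 14. ] M[0.09 0.97 0.06] xy[-1.1  2.3] foot-28.9 t21.9 op0.264
d28 deg129 F[ 0.2  0.9 12.5] M[0.09 1.05 0.14] xy[-1.1  2.3] foot-27.1 t22.3 op0.264
d26 deg129 F[-1.1 -1.1 10.5] M[0.12 1.1  0.04] xy[-1.1  2.3] foot-25.8 t22.7 op0.264
d25 deg129 F[-1.5 -0.3 11. ] M[0.06 1.08 0.05] xy[-1.1  2.3] foot-24.5 t23.1 op0.268
d24 deg129 F[-2.4  1.8  4.3] M[0.4  1.85 0.1 ] xy[-1.1  2.2] foot-24.3 t23.5 op0.267
d24 deg133 F[-2.2  0.8  3.3] M[0.28 1.49 0.22] xy[-0.7  1.8] foot-24.2 t23.9 op0.263
d24 deg129 F[-2.7  1.1  1.3] M[ 0.27  1.57 -0.1 ] xy[-0.6  1.8] foot-24.2 t24.3 op0.270
```

It rose 8 mm smoothly, past where the ledge would have held it, and stopped at home height. Let go, withdraw along the axis and look.

```bash
python3 - <<'E'
from h import *;from station import arm
arm.ungrasp();arm.dwell(.2)
s=arm.get_state();print(s["opening"],RS.T@s["wrist_force"])
p,q=pose(-.010,129);q=s["orientation"];e=np.array(s["eef_pos"])
for d in(.036,.034,.032,.03):
    try: arm.servo_line(e+RS[:,2]*d,.08);print("ret",d);break
    except arm.MotionError as x: print(x)
s=arm.get_state();print(RS.T@s["wrist_force"])
R=Ro.from_rotvec(np.radians(15)*RS[:,1]).as_matrix()@fseat(129)
arm.servo_line(np.array(s["eef_pos"])+RS[:,2]*.09,.12,frame=quat(toolR(R)))
j=list(arm.get_state()["joint_pos"]);j[0]-=.9;arm.goto_joints(j)
out=[]
for n in("side","top"):
    f=arm.grab_frame(n);np.savez(f"pics/{n}3.npz",**f);I=f["img"][:,:,::-1]
    t=np.linspace(0,2*np.pi,90)
    c=proj(f,P0)[0].astype(int)-[0,10];K=cv2.resize(I[c[1]-40:c[1]+40,c[0]-40:c[0]+40],(400,400),interpolation=cv2.INTER_CUBIC)
    for z in(.106,.04):
        L=proj(f,P0+RS[:,2]*.002+np.c_[.048*np.cos(t),.048*np.sin(t),0*t+z-.027]@RS.T)
        cv2.polylines(K,[((L-(c-40)+.5)*5).astype(int)],True,(0,255,255),1)
    out.append(K)
    cv2.imwrite(f"pics/{n}3.png",I)
cv2.imwrite("pics/c3.png",np.hstack(out))
T0=np.load("pics/side0.npz")["img"];print("t",arm.get_state()["time"])
E
```

```text
1.0037206111891923 [-0.03108042  0.63027118 -0.0784857 ]
ret 0.036
[-0.04798593  0.95772472  0.34846019]
t 29.225
```

View pics/c3.png

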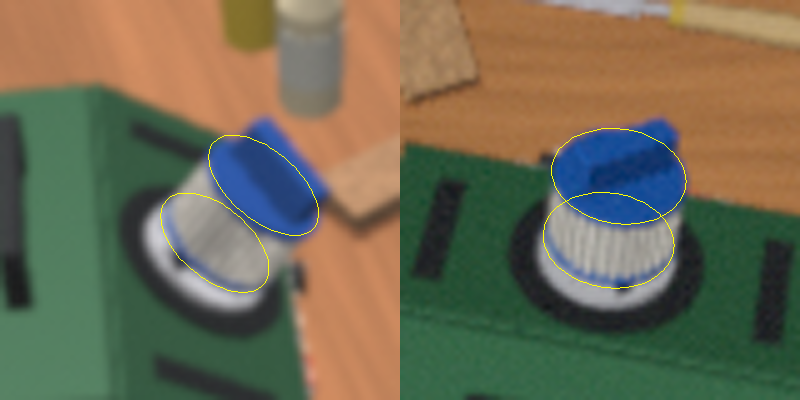

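View pics/side3.png

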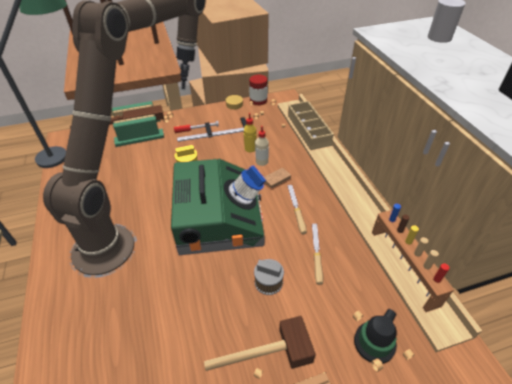

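The pictures show the filter seated along the collar axis, with both rings matching the home height (side crop about (240,215), top crop about (615,210)), and the other objects where they were. When I eased off, the axial force fell from 11 N to 4 N at home height, which means the lugs had seated in the notches. Handing in.

```bash
python3 -c "
from station import arm
print(arm.sign_off())"
```

```text
the job is handed in; nothing more can be done
None
```

The clean filter is in the collar and, by the force readings and final pictures, clicked home; I let go, saw nothing else on the bench move, and handed in at about 29 s (no verdict came back).

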